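# Latch open the sprung jaw of a clamping jig and load a belt clamp plate

### The arm

A 7-joint arm with a two-finger parallel gripper is mounted at the origin on a cart in front of the work surface, level with it; the furniture and walls round the work are solid. World frame = base frame: x ahead of the robot, y to its left, z up, the work surface at z = 0. Lengths are in mm, angles in rad, forces in N, time in s.
With the tool pointing down it reaches from about 400 to 875 mm from the base axis. Payload 6.5 kg.
Tool frame: the origin (TCP) lies midway between the tips of the shut fingers; the grasp point (between the pads) lies 19 mm behind it; z points along the fingers, y is the direction in which the jaws open and shut (so a half turn about z gives the same grasp; the last joint's range is limited). The gripper opens to 85 mm and grips with 20 to 120 N. Pads are 22 mm wide; open, the fingers measure 114 mm over their backs; the gripper's body (76 mm by 85 mm) begins 54 mm behind the grasp point. The pads swing forward as they close: fully open they stand 13 mm farther back than shut.
Start: joints at [-1.233, 0.536, -0.004, 1.538, 0.003, 1.067, -0.071], TCP at [255.39, 597.718, 231.29] pointing down, gripper open.
Joint ranges: [-2.7, 2.7], [-0.37, 2.16], [-1.27, 1.26], [0.24, 2.4], [-1.31, 4.45], [0.19, 1.91], [-2.76, 2.76]. Speed limits (rad/s): [2.39, 2.39, 3.14, 3.14, 3.14, 3.14, 3.14].

### API

Orientations are given as [roll, pitch, yaw] about the fixed x, y, z axes, in that order (R = Rz(yaw) Ry(pitch) Rx(roll)).
In Python, from cell import ctrl, optics gives the robot as it stands.
- The arm moves only by the tool arm_command, never from a script. Its argument "moves" is text: rows parted by semicolons, each of 5 numbers parted by spaces: the opening, from -1 (shut) to 1 (fully open), then the shift along the tool's x, y, z in m, then the turn about the tool's z in degrees. In form: claw tx ty tz roll; .... A call has 1 to 8 rows; each row shifts and turns the commanded pose from where the row before left it, along the tool's axes as they then stand; what a row does not reach is not made up. A row lasts 1/8 s, in which the tool goes at most 62.5 mm and 10.7 degrees, less where a joint would pass 70% of its speed; a pose out of reach is approached as far as the arm can. A call with a gripper value outside its range is refused whole. The fingers move at their own pace and stop on an object; "grip_force" is the grip in N (left out, the last holds). Time passes only in rows, so rows that do not move let the fingers close. It gives the time, the measured TCP pose, the force and the opening at its end, in the units of the state.
- ctrl.sense(): the state, without advancing time (a new reading comes with each control period).
- optics.read_camera(name): name is "scene" or "top"; returns the picture (400x640x3 uint8, blue, green, red); there is no depth.
- optics.calibration(name): a dict with "K" (3x3 intrinsics, pixels), "rvec" (rotation vector, rad) and "tvec" (3), from world to camera coordinates, as OpenCV has them. Camera axes: x right, y down, z forward; pixel columns grow to the right and rows downward; lengths in mm; the calibration is good to about 2 mm. A picture is of the moment at which its call begins. calibration takes no time and is no camera call.
- ctrl.hand_in(): hands the job in, once; it reports no verdict.
The state is a dict: "t": time; "joints": joint angles; "joint_vel": joint speeds; "joint_efforts": joint torques, N m; "eef_pos": TCP position; "eef_rot": TCP orientation; "wrist_force": force on the tool from outside, world axes, zero at the start; "torque": the same for the moment, N m; "gripper_width": opening from 0.0 (shut) to 1.0 (fully open).
Only numpy, scipy, OpenCV 4.12 (cv2) and the standard library are available. Lean on these libraries where they do the work, as an engineer would, in place of code of your own. Each camera call takes 0.05 s, during which the arm holds its last target. There are 200 camera calls.

### The job

Make the steel clamping jig ready for drilling. With the fingertips push the sprung jaw slide straight back until it has passed its stop pin, then let go so that the spring brings it back to rest against the pin with the jaw latched open. Then gently push the toothed clamp plate that lies on the jig's apron across into the open nest until it sits flush against the low back stop. Only push: do not pinch or lift the plate, do not touch the pin's knob, ram the slide or disturb the other things on the bench.

Things in the scene. Friction and masses are not known exactly. Their poses are not given: they have to be found in the camera images.
- jig: Fixed dark steel clamping jig, base 218 x 202 mm, 12 mm thick. Origin on the bench below the nest; x = direction in which the slide is pushed open, y = direction in which the plate is loaded, z up. In its frame (mm): loading apron x -66..62, y -136..-34, flat at z = 12; pin bracket x 46..70, y 28..61, top z = 60; spring block x 129..147, top z = 36
- nest_home (a point): Point on the jig's bed (jig x = 0, y = 0, z = 12 mm): where the centre of the plate's underside is when the plate is home in the nest, its long side along the jig's x; there is 4 mm of play either way along x
- fixed_jaw (a point): Middle of the inner face of the fixed jaw, a bar at jig x = -40 mm, y -34..34, top z = 26 mm, which bounds the nest towards -x; a flared lead-in, equally high, runs from its end outwards to x = -54, y = -64 mm
- back_stop (a point): Middle of the face of the low back stop (jig y = 22 mm), a bar x -40..34 mm, top z = 20 mm; the loaded plate's long side lies flush against it
- slide (a joint): Travel of the sprung jaw along the jig's x (m): 0 = spring-closed, jaw face at jig x = 2 mm, nest blocked; about 0.038 = latched on the stop pin, jaw face at x = 40 mm; 0.052 = hard end. A tooth on it lifts the pin, which drops behind the tooth beyond 0.039; let go earlier, it springs back to 0. The push takes 5 to 13 N; let go, it returns by itself in 0.2 s
- push_face (a point): Centre of the front (towards -x of the jig) of the slide's upright serrated push plate, 44 mm wide (jig y -29..15), 8 mm thick, from z = 30 to 66 mm; this point is at z = 50 mm and moves with the slide (jig x = 34 mm + travel). In front of it the slide's flat top at z = 30 mm reaches 32 mm towards the nest
- plunger (a joint): Lift of the stop pin (m): 0 = down, about 0.010 while the tooth of the slide passes under it; sprung downwards
- knob_top (a point): Top of the stop pin's black round knob, 18 mm diameter, 80 mm above the bench when down, 90 mm when lifted; not to be touched
- plate: Loose aluminium belt clamp plate, 72 x 44 x 12 mm (x, y, z), toothed top with two rows of three holes, about 0.11 kg, lightly oiled; the one on the jig's apron. Origin at the centre of its underside, which rests at z = 12 mm; its axes nearly parallel to the jig's. The latched nest is 8 mm longer than the plate and has lead-in corners
- tray: Bystander: open grey steel tray 100 x 150 x 20 mm with two finished plates in it, to the right of the jig. Origin under its centre
- done_0: Bystander: finished clamp plate in the tray, 72 x 44 x 12 mm, origin under its centre
- done_1: Bystander: finished clamp plate in the tray, 72 x 44 x 12 mm, origin under its centre
- brush: Bystander: bench brush, 38 x 188 x 17 mm, wooden handle, left of the jig. Origin under its centre
- hex_key: Bystander: small black L-shaped hex key, 34 x 93 x 6 mm, near the jig's front left corner. Origin under its centre
- oil_can: Bystander: blue oil can with thin spout, 62 x 67 x 144 mm tall, behind the apron. Origin under its centre
- offcut_green: Bystander: green toothed belt offcut, 25 x 70 x 4 mm, in front of the jig. Origin under its centre
Mind the look-alikes: they are no part of the job. What is shaped like the plate but green or purple is not meant.

How it is judged (in metres and radians):
On the way, in this order (a step that is already met when the one before it is completed fails the run):
1. the slide is pushed back past its stop pin and the pin has dropped, the plate still out of the nest (value of joint slide above 0.0388 m and value of joint plunger below 0.002 m and y of plate in the frame of jig below -0.05 m), for 0.1 s.
2. the slide is let go and rests against the stop pin, the plate still out of the nest (value of joint slide between 0.036 and 0.0386 m and value of joint plunger below 0.002 m and contact force between each of the arm, the fingers and slide below 0.3 N and y of plate in the frame of jig below -0.05 m), for 0.2 s.
3. the plate is pushed home in the nest (y of plate in the frame of jig above -0.0025 m and x of plate in the frame of jig between -0.006 and 0.006 m), for 0.1 s.
At the end, for the whole second after the job is handed in: The slide rests latched on its stop pin (0.036 to 0.040 m, pin down); the plate lies flat in the nest within 2.5 mm of the back stop, square to within 0.045 rad, between the jaws, and at rest (all of step 3 and value of joint slide between 0.036 and 0.04 m and value of joint plunger below 0.002 m and y of plate in the frame of jig below 0.0025 m and z of plate in the frame of jig below 0.0135 m and angle between the x axis of plate and the x axis of jig, either way round below 0.045 rad and linear speed of plate below 0.01 m/s); the robot touches nothing.
It fails at once if the plate is lifted or tipped off the jig's surface (z of plate in the frame of jig above 0.018 m or angle between plate's own z axis and vertical above 0.2 rad).
It fails at once if the stop pin's knob is handled (contact force between any of the fingers, the arm and plunger above 1 N).
It fails at once if the slide is rammed or squeezed (over 60 N) (contact force between the fingers and slide above 60 N).
It fails at once if the plate is squeezed or pushed hard (over 50 N) (contact force between the fingers and plate above 50 N).
It fails at once if a bystander is moved by more than 20 mm (distance of any of tray, done_0, done_1, brush, hex_key, oil_can, offcut_green from where it was at the start of the episode above 0.02 m).
It also fails if it takes over 48 s, if anything falls off the work surface, if the arm or the gripper's body presses on something with over 40 N, if the wrist force passes 120 N, or if a joint passes its speed limit or range.

## Working session

There is one attempt and no reset: what is moved stays moved. The work goes in short steps, Python scripts to look and compute and a tool call to move; the robot and the scene stay as the last step left them, time stands still between calls to the robot, and variables do not carry over. Pictures are saved under pics/ and viewed, about 8 in all and at most 12, crops included, and the job is handed in when it is done.

Besides the shell and the picture viewer there is one more tool, called after ">>>" as a command line: name --argument value ..., lists and objects as JSON in quotes. arm_command: Moves the arm, as the interface text tells. Its arguments: {"type":"object","properties":{"moves":{"type":"string"},"grip_force":{"type":"number"}},"required":["moves"]}

```bash
mkdir -p pics; python3 - <<'E'
from cell import ctrl, optics
import cv2
for n in("scene","top"):
    im=optics.read_camera(n); cv2.imwrite(f"pics/{n}0.png",im)
    c=optics.calibration(n); print(n,c)
print(ctrl.sense())
E
```

```text
scene {'K': array([[385.19885446,   0.        , 318.51572815],
       [  0.        , 385.19885446, 202.85301828],
       [  0.        ,   0.        ,   1.        ]]), 'rvec': array([ 2.28625996, -0.9575958 ,  0.36663577]), 'tvec': array([-415.06909732,  316.63823408,  941.06319177])}
top {'K': array([[481.87530529,   0.        , 322.25938359],
       [  0.        , 481.87530529, 195.92368023],
       [  0.        ,   0.        ,   1.        ]]), 'rvec': array([ 2.16628824, -2.12876211,  0.16402921]), 'tvec': array([ -66.81917623,  556.09747695, 1240.09543427])}
{'t': 0.1, 'joints': array([-1.23317786,  0.53710045, -0.00438963,  1.53878423,  0.00260837,
        1.06733554, -0.0711669 ]), 'joint_vel': array([-0.00088562, -0.00292034, -0.00088055, -0.00410128, -0.0006169 ,
        0.00036622, -0.00094045]), 'joint_efforts': array([ 2.42325710e-03, -5.84561205e+01,  1.05198964e+00, -2.59774160e+01,
        1.26941592e-02,  4.57892238e-03, -2.09402714e-05]), 'eef_pos': array([255.2197007 , 597.15971048, 230.49081501]), 'eef_rot': array([-3.13997744e+00,  1.51979047e-04,  2.73784108e+00]), 'wrist_force': array([-0.30789324,  0.27441881,  0.58383731]), 'torque': array([-0.00752752,  0.02086066,  0.0240565 ]), 'gripper_width': 0.9975923588677342}
```

View pics/scene0.png

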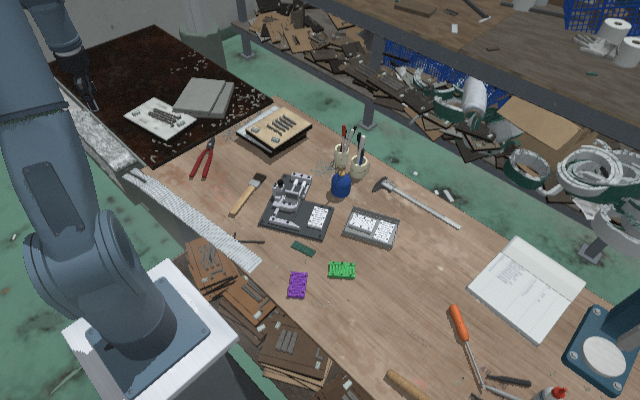

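View pics/top0.png

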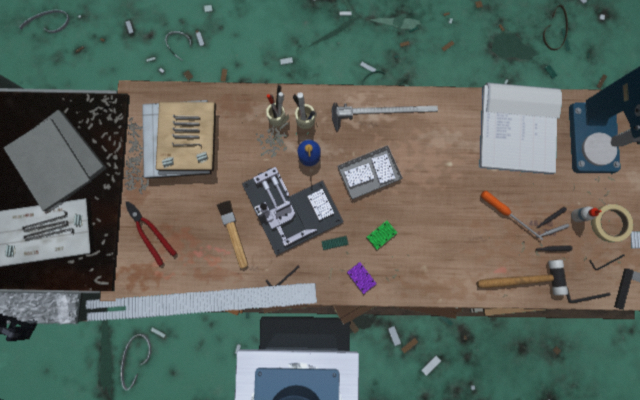

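The jig is at about (290,210) in the top view, with the white plate at (320,204). In the scene view the jig is at about (297,207). I'll enlarge the jig in both.

```bash
cat > h.py <<'E'
import numpy as np, cv2
from cell import ctrl, optics
def cal(n):
    c=optics.calibration(n); return c["K"],cv2.Rodrigues(np.array(c["rvec"]))[0],np.array(c["tvec"]).ravel()
def plane(n,px,z):
    K,R,t=cal(n); px=np.atleast_2d(px).astype(float)
    d=(R.T@np.linalg.inv(K)@np.c_[px,np.ones(len(px))].T).T; o=-R.T@t
    return o+d*((z-o[2])/d[:,2])[:,None]
def proj(n,P):
    K,R,t=cal(n); q=(K@(R@np.atleast_2d(P).T+t[:,None])).T; return q[:,:2]/q[:,2:]
E
python3 - <<'E'
import cv2
a=cv2.imread("pics/top0.png")[160:260,235:345]; b=cv2.imread("pics/scene0.png")[165:245,255:340]
cv2.imwrite("pics/tc.png",cv2.resize(a,None,fx=7,fy=6 and 7,interpolation=cv2.INTER_CUBIC)[:600] if 0 else cv2.resize(a,None,fx=6,fy=6,interpolation=cv2.INTER_CUBIC))
cv2.imwrite("pics/sc.png",cv2.resize(b,None,fx=7,fy=7,interpolation=cv2.INTER_CUBIC))
E
```

```text
(no output)
```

View pics/tc.png

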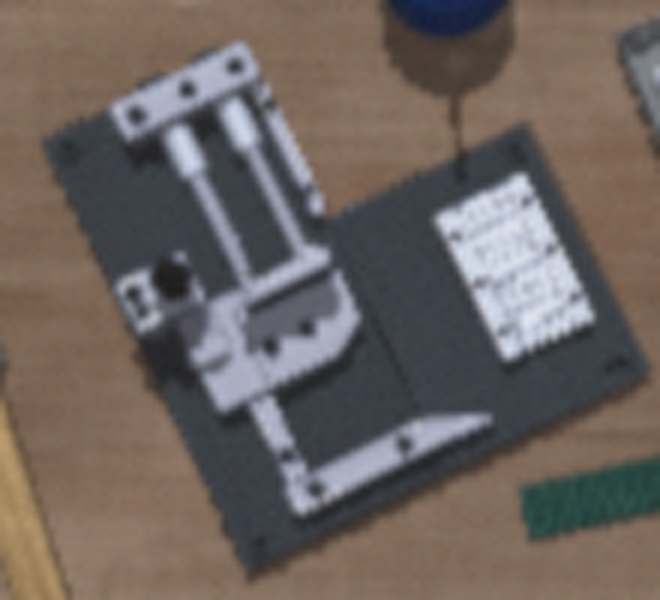

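View pics/sc.png

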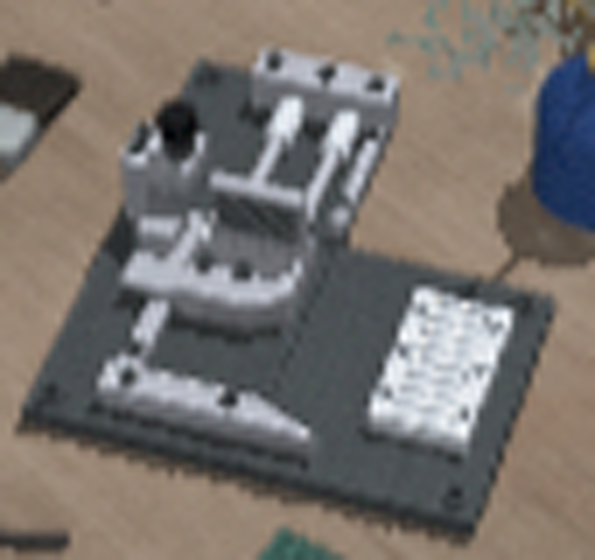

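The top crop shows the base corners at about (250,572), (650,370), (525,125) and (45,143), and the plate corners at (527,172), (435,213), (508,362) and (597,320). I'll fit the jig frame from these and cross-check with the scene view.

```bash
cat >> h.py <<'E'
def rigid(J,W):
    J,W=np.array(J,float),np.array(W,float)[:,:2]; a,b=J.mean(0),W.mean(0)
    U,S,V=np.linalg.svd((J-a).T@(W-b)); R=V.T@np.diag([1,np.linalg.det(V.T@U.T)])@U.T
    t=b-R@a; return np.arctan2(R[1,0],R[0,0]),t,np.linalg.norm(J@R.T+t-W,axis=1),R
E
python3 - <<'E'
from h import *
J=[(-66,66),(-66,-136),(62,-136),(152,66)]
full=lambda p,s,o:(np.array(p)+.5)/s-.5+np.array(o)
tc=full([(250,574),(650,370),(526,124),(45,143)],6,(235,160))
sc=full([(22,418),(472,528),(553,295),(200,60)],7,(255,165))
pt=full([(527,172),(435,213),(508,362),(597,320)],6,(235,160))
ps=full([(415,287),(513,310),(467,445),(370,418)],7,(255,165))
for n,c,p in(("top",tc,pt),("scene",sc,ps)):
    th,t,r,R=rigid(J,plane(n,c,12)); print(n,th,t,r.round(1))
    P=plane(n,p,24)[:,:2]; q=(P-t)@R; print(q.round(1), q.mean(0))
th,t,r,R=rigid(J*2,np.r_[plane("top",tc,12),plane("scene",sc,12)]); print(th,t,r.round(1))
E
```

```text
top 0.4799870702883675 [488.0137303   35.14928094] [0.4 2.1 1.1 1.9]
[[  39.5 -124.7]
 [  41.3  -79.4]
 [ -33.5  -78.8]
 [ -34.4 -122.8]] [   3.23443068 -101.43808191]
scene 0.48495296210797784 [485.2896957   32.69744187] [3.1 2.  2.6 2.5]
[[  40.2  -77.1]
 [  40.3 -121.4]
 [ -35.  -122.5]
 [ -33.5  -79.8]] [   3.0079148  -100.19627171]
0.4824758117208544 [486.6514824  33.9232283] [2.  3.7 1.3 1.6 5.  2.3 2.  2.2]
```

The two views agree: jig origin is about (487, 34.3) with yaw 0.482, and the plate is at jig (3, -100.5). Next I'll work out the transit in tool axes, plus where the oil can stands.

```bash
cat >> h.py <<'E'
TH,T0=0.482,np.array([487.,34.3])
c,s=np.cos(TH),np.sin(TH); RJ=np.array([[c,-s],[s,c]])
def go(jx,jy,z,psi=None):
    S=ctrl.sense(); p=np.array(S["eef_pos"]); y=S["eef_rot"][2]
    q=(p[:2]-T0)@RJ; d=RJ@np.array([jx,jy])+T0-p[:2]
    print("t",S["t"],"jig",q.round(1),"z",p[2].round(1),"yaw",round(y,4),"rp",np.round(S["eef_rot"][:2],3))
    print("tool shift mm",np.round([np.cos(y)*d[0]+np.sin(y)*d[1],np.sin(y)*d[0]-np.cos(y)*d[1],p[2]-z],1))
    if psi is not None: print("turn deg",np.degrees(y-psi))
    F=np.array(S["wrist_force"]); print("F jig",(F[:2]@RJ).round(2),F[2].round(2),"grip",S["gripper_width"])
E
python3 - <<'E'
from h import *
go(8,-8,140,TH)
# oil can blue
for n in("top","scene"):
    im=cv2.imread(f"pics/{n}0.png"); h=cv2.cvtColor(im,cv2.COLOR_BGR2HSV)
    m=cv2.inRange(h,(100,120,40),(125,255,255)); 
    x0,y0,x1,y1=(280,130,340,180) if n=="top" else (320,150,370,210)
    ys,xs=np.nonzero(m[y0:y1,x0:x1]); ce=(xs.mean()+x0,ys.mean()+y0)
    print(n,ce,len(xs),((plane(n,ce,50)[:,:2]-T0)@RJ))
E
```

```text
t 0.1 jig [ 55.5 606.2] z 230.5 yaw 2.7378 rp [-3.14  0.  ]
tool shift mm [-445.5 -425.4   90.5]
turn deg 129.25017325475937
F jig [-0.15  0.39] 0.58 grip 0.9975923588677342
top (np.float64(308.6684931506849), np.float64(152.7068493150685)) 365 [[ 139.41581647 -132.76883589]]
scene (np.float64(341.4396984924623), np.float64(184.24371859296483)) 398 [[ 125.46245639 -140.43066138]]
```

>>> arm_command --moves "-1 -0.037 -0.0355 0 0; -1 -0.037 -0.0355 0 0; -1 -0.037 -0.0355 0 0; -1 -0.037 -0.0355 0 0; -1 -0.037 -0.0355 0 0; -1 -0.037 -0.0355 0 0; -1 -0.037 -0.0355 0 0; -1 -0.037 -0.0355 0 0"

```text
t: 1.1
eef_pos: [416.3, 218.5, 231.2]
eef_rot: [-3.141, -0.0, 2.738]
wrist_force: [1.9, -0.9, 0.0]
gripper_width: -0.001
```

>>> arm_command --moves "-1 -0.037 -0.0355 0 0; -1 -0.037 -0.0355 0 0; -1 -0.037 -0.0355 0 0; -1 -0.037 -0.0355 0 0; -1 0 0 0 10; -1 0 0 0 10; -1 0 0 0 10; -1 0 0 0 10"

```text
t: 2.1
eef_pos: [496.0, 31.5, 231.0]
eef_rot: [-3.141, -0.0, 2.034]
wrist_force: [0.7, 0.5, 0.3]
gripper_width: 0.002
```

>>> arm_command --moves "-1 0 0 0 10; -1 0 0 0 10; -1 0 0 0 10; -1 0 0 0 10; -1 0 0 0 10; -1 0 0 0 10; -1 0 0 0 10; -1 0 0 0 10"

```text
t: 3.1
eef_pos: [496.0, 31.6, 231.1]
eef_rot: [-3.141, 0.001, 0.638]
wrist_force: [-0.4, 0.6, 0.4]
gripper_width: 0.003
```

```bash
python3 -c "
from h import *
go(8,-8,140,TH)"
```

```text
t 3.1 jig [ 6.7 -6.6] z 231.1 yaw 0.6378 rp [-3.141e+00  1.000e-03]
tool shift mm [ 1.   1.6 91.1]
turn deg 8.928493364671203
F jig [-0.1   0.74] 0.45 grip 0.00306077270370297
```

>>> arm_command --moves "-1 0.001 0.0015 0.02 9; -1 0 0 0.04 0; -1 0 0 0.04 0; -1 0 0 0.041 0; -1 0 0 0 0"

```text
t: 3.72
eef_pos: [495.5, 30.6, 88.2]
eef_rot: [-3.14, 0.006, 0.486]
wrist_force: [-0.0, 0.1, 0.3]
gripper_width: 0.004
```

```bash
python3 - <<'E'
from h import *
go(8,-8,42,TH)
a=optics.read_camera("scene")[160:240,255:345]; b=optics.read_camera("top")[160:260,235:345]
f=lambda i,s:cv2.resize(i,None,fx=s,fy=s,interpolation=cv2.INTER_CUBIC)
A=f(a,4.4)[:350,:396];B=f(b,3.6)
h=max(A.shape[0],B.shape[0]);pad=lambda i:cv2.copyMakeBorder(i,0,h-i.shape[0],0,0,0)
cv2.imwrite("pics/d1.png",np.hstack([pad(A),pad(B)]))
E
```

```text
t 3.725 jig [ 5.8 -7.2] z 88.2 yaw 0.4862 rp [-3.14   0.006]
tool shift mm [ 2.1  0.8 46.2]
turn deg 0.24272026697867577
F jig [0.02 0.07] 0.33 grip 0.0038706828958871256
```

View pics/d1.png

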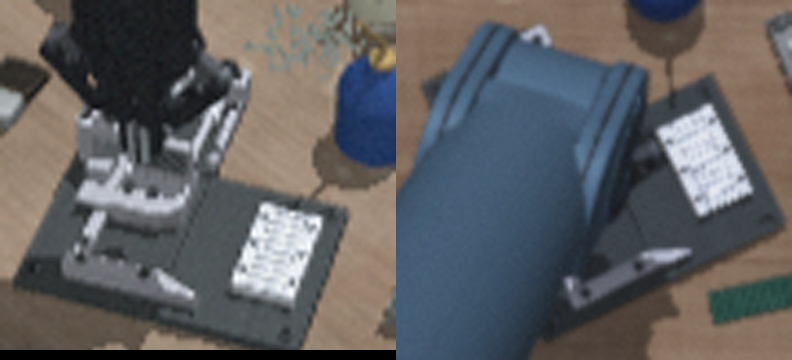

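The left half shows the shut fingertips at about (145,158), above the slide top and in front of the push plate, clear of the knob. I'll lower to z≈43 and creep forward until contact.

>>> arm_command --moves "-1 0 0.001 0.015 0; -1 0 0 0.015 0; -1 0 0 0.015 0; -1 0 0 0 0"

```text
t: 4.32
eef_pos: [497.4, 29.9, 44.0]
eef_rot: [-3.141, 0.002, 0.486]
wrist_force: [-0.1, -0.6, 0.6]
gripper_width: 0.001
```

>>> arm_command --moves "-1 0.004 0 0 0; -1 0.004 0 0 0; -1 0.002 0 0 0; -1 0.002 0 0 0"

```text
t: 4.82
eef_pos: [509.3, 35.8, 45.5]
eef_rot: [3.141, -0.0, 0.487]
wrist_force: [0.3, 0.7, -0.4]
gripper_width: 0.0
```

```bash
python3 -c "
from h import *
go(66,-8,43,TH)"
```

```text
t 4.825 jig [20.5 -9. ] z 45.5 yaw 0.4865 rp [ 3.141 -0.   ]
tool shift mm [45.5 -0.8  2.5]
turn deg 0.2596346371165002
F jig [0.61 0.51] -0.37 grip 1.518955047896519e-05
```

>>> arm_command --moves "-1 0.002 0 0.002 0; -1 0.002 0 0 0; -1 0.002 0 0 0; -1 0 0 0 0"

```text
t: 5.32
eef_pos: [513.1, 37.8, 43.0]
eef_rot: [-3.141, 0.002, 0.486]
wrist_force: [-3.8, -2.8, 1.1]
gripper_width: 0.0
```

```bash
python3 -c "
from h import *
go(66,-8,43,TH)"
```

```text
t 5.325 jig [24.8 -9. ] z 43.0 yaw 0.4858 rp [-3.141e+00  2.000e-03]
tool shift mm [41.2 -0.8 -0. ]
turn deg 0.2183207390956912
F jig [-4.61 -0.7 ] 1.13 grip 0.00016607812376697305
```

Contact came at TCP jig x of about 24 with 4.6 N, as predicted. Now I'll push about 43 mm.

>>> arm_command --moves "-1 0.004 0 0 0; -1 0.004 0 0 0; -1 0.004 0 0 0; -1 0.004 0 0 0; -1 0.004 0 0 0; -1 0.004 0 0 0; -1 0.004 0 0 0; -1 0.004 0 0 0"

```text
t: 6.32
eef_pos: [539.6, 51.5, 42.5]
eef_rot: [-3.14, 0.006, 0.485]
wrist_force: [-8.2, -5.5, 2.8]
gripper_width: 0.0
```

>>> arm_command --moves "-1 0.003 0 0 0; -1 0.003 0 0 0; -1 0.002 0 0 0; -1 0 0 0 0"

```text
t: 6.82
eef_pos: [547.3, 55.6, 42.5]
eef_rot: [-3.141, 0.005, 0.485]
wrist_force: [-6.6, -4.3, 1.2]
gripper_width: -0.002
```

```bash
python3 -c "
from h import *
go(67,-8,43,TH)"
```

```text
t 6.825 jig [63.3 -9.1] z 42.5 yaw 0.4853 rp [-3.141  0.005]
tool shift mm [ 3.7 -1.1 -0.5]
turn deg 0.18799245602661976
F jig [-7.82 -0.81] 1.25 grip -0.0016369110553101091
```

>>> arm_command --moves "-1 0.002 0 0 0; -1 0.002 0 0 0; -1 0.001 0 0 0; -1 0 0 0 0; -1 0 0 0 0"

```text
t: 7.45
eef_pos: [551.5, 57.7, 42.5]
eef_rot: [-3.141, 0.005, 0.485]
wrist_force: [-6.4, -4.4, 2.3]
gripper_width: -0.003
```

```bash
python3 - <<'E'
from h import *
go(67,-8,43,TH)
a=optics.read_camera("scene")[160:240,255:345]
cv2.imwrite("pics/d2.png",cv2.resize(a,None,fx=6,fy=6,interpolation=cv2.INTER_CUBIC))
E
```

```text
t 7.45 jig [68.1 -9.2] z 42.5 yaw 0.4851 rp [-3.141  0.005]
tool shift mm [-1.1 -1.2 -0.5]
turn deg 0.17625425862549202
F jig [-7.74 -0.96] 2.3 grip -0.003302460599539513
```

View pics/d2.png

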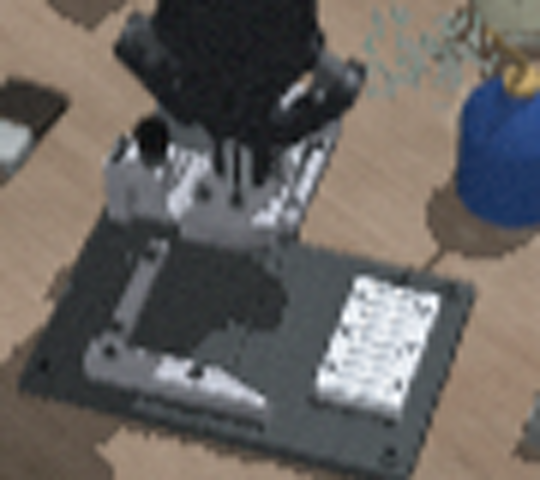

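The slide is well back (nest open, travel about 44 mm) and the knob at (152,135) sits low on its bracket. Next I'll back off and rise.

>>> arm_command --moves "-1 -0.004 0 0 0; -1 -0.005 0 0 0; -1 -0.005 0 0 0; -1 -0.005 0 0 0; -1 -0.004 0 0 0; -1 0 0 0 0; -1 0 0 -0.03 0; -1 0 0 -0.04 0"

```text
t: 8.5
eef_pos: [533.4, 48.8, 113.5]
eef_rot: [-3.141, 0.002, 0.486]
wrist_force: [0.2, 0.6, 0.7]
gripper_width: -0.003
```

>>> arm_command --moves "-1 0 0 -0.05 -10; -1 0 0 0 -10; -1 0 0 0 -10; -1 0 0 0 -10; -1 0 0 0 -10; -1 0 0 0 -10; -1 0 0 0 -10; -1 0 0 0 -10"

```text
t: 9.5
eef_pos: [534.0, 48.8, 163.4]
eef_rot: [3.141, 0.0, 1.888]
wrist_force: [0.3, -0.1, 0.1]
gripper_width: -0.003
```

```bash
python3 -c "
from h import *
go(1,-160,60,TH+np.pi/2)"
```

```text
t 9.5 jig [48.4 -8.9] z 163.4 yaw 1.8884 rp [3.141 0.   ]
tool shift mm [-156.8  -22.   103.4]
turn deg -9.421871959719404
F jig [ 0.19 -0.21] 0.1 grip -0.003288339169441366
```

>>> arm_command --moves "-1 0 0 0 -9.4; -1 -0.035 0 0 0; -1 -0.035 0 0 0; -1 -0.035 0 0 0; -1 -0.035 0 0 0; -1 0 0 0 0"

```text
t: 10.25
eef_pos: [598.7, -79.3, 163.4]
eef_rot: [3.142, 0.002, 2.042]
wrist_force: [-0.0, 0.0, -0.3]
gripper_width: -0.0
```

```bash
python3 - <<'E'
from h import *
go(3,-150,60,TH+np.pi/2)
a=optics.read_camera("scene")[160:260,255:355]; b=optics.read_camera("top")
cv2.imwrite("pics/d3.png",cv2.resize(np.hstack([a,b[160:260,235:345]]),None,fx=3.8,fy=3.8,interpolation=cv2.INTER_CUBIC))
print((plane("top",[(338,164),(349,200)],20)[:,:2]-T0)@RJ)
E
```

```text
t 10.25 jig [  46.3 -152.5] z 163.4 yaw 2.0421 rp [3.142e+00 2.000e-03]
tool shift mm [  2.  -43.4 103.4]
turn deg -0.612956004283822
F jig [0.   0.02] -0.29 grip -0.00046183306711025744
[[  82.08030611 -192.99936181]
 [ -19.71890887 -174.64111349]]
```

View pics/d3.png

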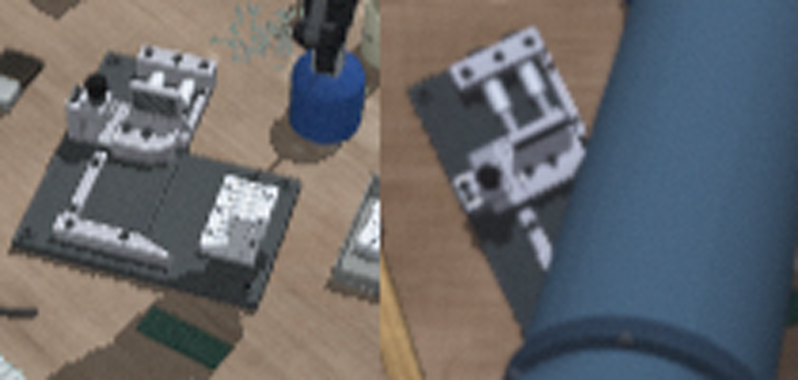

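The slide is latched open, with its jaw at about (145,145) in the scene crop and the knob down. The plate is still on the apron. I'll go down behind the plate, between it and the tray.

>>> arm_command --moves "-1 0.004 -0.022 0 -0.6; -1 0 -0.022 0 0; -1 0 0 0.04 0; -1 0 0 0.04 0; -1 0 0 0.03 0; -1 0 0 0.02 0; -1 0 0 0 0"

```text
t: 11.22
eef_pos: [556.2, -91.5, 32.3]
eef_rot: [-3.14, -0.002, 2.058]
wrist_force: [-0.3, 0.1, 0.2]
gripper_width: -0.0
```

```bash
python3 -c "
from h import *
go(3,-136,17,TH+np.pi/2)"
```

```text
t 11.225 jig [   3.  -143.5] z 32.3 yaw 2.0582 rp [-3.14e+00 -2.00e-03]
tool shift mm [ 7.5  0.  15.3]
turn deg 0.3094940983661497
F jig [-0.22  0.26] 0.25 grip -2.7190973290992522e-06
```

>>> arm_command --moves "-1 0 0 0.01 0; -1 0 0 0.005 0; -1 0.002 0 0 0; -1 0.002 0 0 0; -1 0.002 0 0 0; -1 0.002 0 0 0; -1 0 0 0 0"

```text
t: 12.1
eef_pos: [553.4, -85.2, 18.4]
eef_rot: [3.141, -0.0, 2.057]
wrist_force: [0.7, -0.1, 0.7]
gripper_width: 0.0
```

```bash
python3 -c "
from h import *
go(3,-130,17,TH+np.pi/2)"
```

```text
t 12.1 jig [   3.4 -136.7] z 18.4 yaw 2.0574 rp [ 3.141 -0.   ]
tool shift mm [ 6.7 -0.4  1.4]
turn deg 0.2634908929404902
F jig [ 0.52 -0.42] 0.74 grip 1.7407609732161385e-05
```

>>> arm_command --moves "-1 0.003 0 0.001 0; -1 0.003 -0.0003 0 0; -1 0.004 -0.0003 0 0; -1 0.004 -0.0003 0 0; -1 0.004 -0.0003 0 0; -1 0.004 -0.0003 0 0; -1 0.004 -0.0003 0 0; -1 0.004 -0.0003 0 0"

```text
t: 13.1
eef_pos: [537.4, -59.7, 17.3]
eef_rot: [-3.142, 0.0, 2.057]
wrist_force: [0.2, 0.3, -0.1]
gripper_width: -0.005
```

>>> arm_command --moves "-1 0.004 0 0 0; -1 0.004 -0.0003 0 0; -1 0.004 -0.0003 0 0; -1 0.004 -0.0003 0 0; -1 0.003 0 0 0; -1 0 0 0 0"

```text
t: 13.85
eef_pos: [527.7, -43.2, 17.3]
eef_rot: [-3.142, -0.0, 2.058]
wrist_force: [0.7, -0.7, 0.8]
gripper_width: -0.003
```

```bash
python3 - <<'E'
from h import *
go(3,-88,17,TH+np.pi/2)
a=optics.read_camera("scene")[170:250,255:340]; b=optics.read_camera("top")[160:260,235:345]
cv2.imwrite("pics/d4.png",cv2.resize(a,None,fx=7,fy=7,interpolation=cv2.INTER_CUBIC))
E
```

```text
t 13.85 jig [  0.1 -87.5] z 17.3 yaw 2.0575 rp [-3.142 -0.   ]
tool shift mm [-0.5  2.9  0.3]
turn deg 0.272348890983597
F jig [ 0.34 -0.93] 0.84 grip -0.0033034650112659996
```

View pics/d4.png

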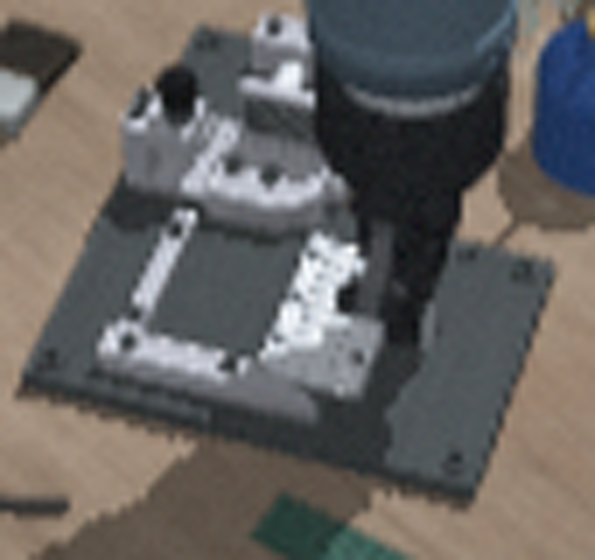

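The plate is half-way in, with its leading edge from (312,235) to (258,352) in the crop, straight and between the jaws. I'll compute its pose with the scene-only jig fit.

```bash
python3 - <<'E'
from h import *
p=(np.array([(313,235),(258,355),(362,396),(368,248)])+.5)/7-.5+np.array([255,170])
r=.485;R=np.array([[np.cos(r),-np.sin(r)],[np.sin(r),np.cos(r)]])
q=(plane("scene",p,24)[:,:2]-[485.3,32.7])@R; print(q, "ang",np.arctan2(*(q[0]-q[1])[::-1]))
E
```

```text
[[ 36.27674473 -31.55301471]
 [-33.32217856 -30.14420674]
 [-40.94170906 -78.61764496]
 [ 36.31577106 -56.80169851]] ang -0.02023904304978383
```

>>> arm_command --moves "-1 0.003 0 0 0; -1 0.003 0 0 0; -1 0.003 0 0 0; -1 0.003 0 0 0; -1 0.003 0 0 0; -1 0.003 0 0 0; -1 0.003 0 0 0; -1 0.003 0 0 0"

```text
t: 14.95
eef_pos: [516.5, -22.1, 17.3]
eef_rot: [-3.142, 0.0, 2.057]
wrist_force: [0.2, -0.7, 0.2]
gripper_width: 0.002
```

>>> arm_command --moves "-1 0.003 0 0 0; -1 0.003 0 0 0; -1 0.003 0 0 0; -1 0.003 0 0 0; -1 0.003 0 0 0; -1 0.003 0 0 0; -1 0.003 0 0 0; -1 0 0 0 0"

```text
t: 15.95
eef_pos: [506.7, -3.4, 17.3]
eef_rot: [-3.142, -0.0, 2.058]
wrist_force: [-0.6, -0.3, -0.9]
gripper_width: 0.001
```

```bash
python3 -c "
from h import *
go(0,-33,17,TH+np.pi/2)"
```

```text
t 15.95 jig [ -0.  -42.5] z 17.3 yaw 2.0577 rp [-3.142 -0.   ]
tool shift mm [9.5 0.1 0.3]
turn deg 0.27840146874625177
F jig [-0.65 -0.02] -0.93 grip 0.0008340572485518744
```

>>> arm_command --moves "-1 0.002 0 0 0; -1 0.002 0 0 0; -1 0.002 0 0 0; -1 0.0015 0 0 0; -1 0.001 0 0 0; -1 0 0 0 0"

```text
t: 16.7
eef_pos: [502.8, 3.9, 17.3]
eef_rot: [-3.142, -0.0, 2.057]
wrist_force: [0.8, 0.1, 0.3]
gripper_width: -0.002
```

>>> arm_command --moves "-1 0.001 0 0 0; -1 0.001 0 0 0; -1 0 0 0 0"

```text
t: 17.08
eef_pos: [502.0, 5.4, 17.3]
eef_rot: [3.141, 0.0, 2.057]
wrist_force: [0.7, -1.2, -0.3]
gripper_width: -0.001
```

```bash
python3 -c "
from h import *
go(0,-33,17,TH+np.pi/2)"
```

```text
t 17.075 jig [ -0.1 -32.6] z 17.3 yaw 2.0571 rp [3.141 0.   ]
tool shift mm [-0.4  0.1  0.3]
turn deg 0.24384792772422006
F jig [ 0.07 -1.39] -0.34 grip -0.0014575795904564458
```

No stop force yet (1.4 N), so I'll creep on until the back stop is felt.

>>> arm_command --moves "-1 0.001 0 0 0; -1 0.001 0 0 0; -1 0 0 0 0"

```text
t: 17.45
eef_pos: [502.0, 5.5, 17.6]
eef_rot: [3.141, 0.003, 2.056]
wrist_force: [1.8, -5.8, 0.3]
gripper_width: 0.001
```

>>> arm_command --moves "-1 0.001 0 0 0; -1 0 0 0 0"

```text
t: 17.7
eef_pos: [501.9, 5.6, 17.7]
eef_rot: [3.14, 0.004, 2.055]
wrist_force: [2.3, -7.9, -0.6]
gripper_width: -0.003
```

```bash
python3 -c "
from h import *
go(0,-33,17,TH+np.pi/2)"
```

```text
t 17.7 jig [ -0.1 -32.4] z 17.7 yaw 2.0549 rp [3.14  0.004]
tool shift mm [-0.6  0.1  0.7]
turn deg 0.1198965040568388
F jig [-1.64 -8.  ] -0.61 grip -0.0030593162796014495
```

The TCP stopped at jig y=-32.4 (-33 expected) and the force rose to 8 N, so the plate is on the stop. One slightly firmer press, then back off and clear the view.

>>> arm_command --moves "-1 0.001 0 0 0; -1 0 0 0 0; -1 -0.004 0 0 0; -1 -0.006 0 0 0; -1 -0.015 0 0 0; -1 -0.01 0 -0.01 0; -1 0 0 -0.05 0; -1 0 0 -0.06 0"

```text
t: 18.7
eef_pos: [515.9, -22.6, 138.6]
eef_rot: [-3.14, -0.001, 2.056]
wrist_force: [1.9, 0.1, 0.8]
gripper_width: -0.004
```

>>> arm_command --moves "-1 -0.055 0 -0.03 0; -1 -0.055 0 0 0; -1 -0.055 0 0 0; -1 -0.055 0 0 0; -1 -0.055 0 0 0; -1 -0.055 0 0 0; -1 0 0 0 0"

```text
t: 19.58
eef_pos: [669.7, -319.9, 167.4]
eef_rot: [-3.14, 0.003, 2.051]
wrist_force: [-0.9, -0.5, 0.5]
gripper_width: 0.003
```

```bash
python3 - <<'E'
from h import *
go(0,-33,17,TH+np.pi/2)
a=optics.read_camera("scene")[165:265,255:355]; b=optics.read_camera("top")
cv2.imwrite("pics/top9.png",b)
cv2.imwrite("pics/d5.png",cv2.resize(np.hstack([a,b[160:260,235:345]]),None,fx=3.8,fy=3.8,interpolation=cv2.INTER_CUBIC))
E
```

```text
t 19.575 jig [  -2.3 -398.6] z 167.4 yaw 2.0514 rp [-3.14e+00  3.00e-03]
tool shift mm [365.6   1.8 150.4]
turn deg -0.07864380689468568
F jig [-1.07 -0.02] 0.47 grip 0.0032047897757795235
```

View pics/d5.png

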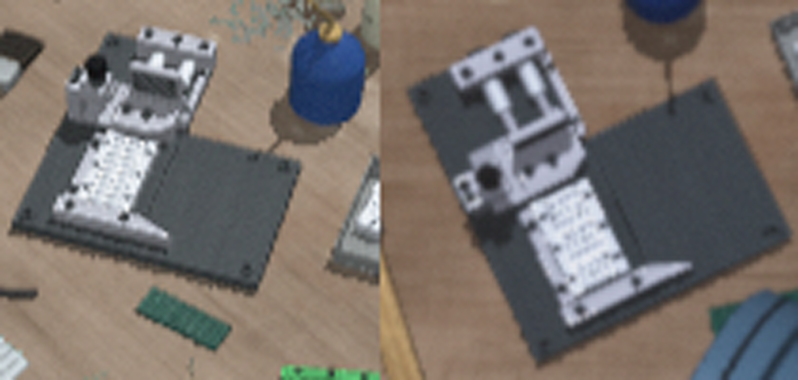

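The plate sits in the nest between the jaws, flush to the back stop. Its edge from (588,180) to (632,275) in the top crop is parallel to the base. One numeric check before handing in.

```bash
python3 - <<'E'
from h import *
p=(np.array([(588,180),(632,275)])-[380,0]+.5)/3.8-.5+np.array([235,160])
r=.48;R=np.array([[np.cos(r),-np.sin(r)],[np.sin(r),np.cos(r)]])
q=(plane("top",p,24)[:,:2]-[488.0,35.1])@R; print("trailing edge (want y=-22)",q)
S=ctrl.sense();print(S["t"],S["wrist_force"],abs(S["joint_vel"]).max())
E
```

```text
trailing edge (want y=-22) [[ 33.47569495 -22.49270182]
 [-40.61866289 -20.72068382]]
19.675 [ 0.02301181  0.27300471 -0.88949239] 0.03211570837436786
```

```bash
python3 -c "
from cell import ctrl
print(ctrl.hand_in())"
```

```text
the job is handed in; nothing more can be done
None
```

The jig is set and handed in at about 19.7 s. I pushed the sprung slide about 44 mm back with the shut fingertips at about 8–10 N. When I let go, it came to rest latched on its pin. I then pushed the plate across the apron into the nest until it stopped against the back stop at about 8 N, pressed once slightly harder, and pulled the arm well clear.

- **Slide and pin:** the last pictures show the slide held open with the knob low. I judged this by eye and did not measure the joint values.
- **Plate position:** its outer edge measured jig y -20.7 to -22.5 mm, against -22 mm when home. The tool stopped at y -32.4 mm, against about -33 mm expected. The plate's x reads about -3.6 mm, which is inside the ±6 mm limit and the 4 mm of play, but this was a coarse single-view reading.
- **Squareness:** that same edge reads about 0.024 rad off square, under the 0.045 limit. Reading the corners is uncertain to about 0.03 rad, so this check is weaker than the others.
- **Bystanders:** the last picture shows the oil can and belt offcut where they were. I did not re-measure any of the bystanders.

The two camera views put the jig origin about 3–4 mm apart. I used a rounded mean of the two, and the contact with the slide confirmed it to about 1 mm along the jig's x.

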